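# Change which chest is on show

## Robot

A 7-joint arm with a two-finger parallel gripper is mounted at the origin on the work surface. World frame = base frame: x ahead of the robot, y to its left, z up, the work surface at z = 0. Lengths are in m, angles in rad, forces in N, time in s.
With the tool pointing down it reaches from about 0.425 to 0.925 m from the base axis. Payload 6.8 kg.
Tool frame: the origin (TCP) lies on the mounting face of the last link; the fingertips stand 173 mm ahead of it and the grasp point (between the pads) lies 155 mm ahead of it; z points along the fingers, y is the line along which they close (so a half turn about z gives the same grasp; the last joint's range is limited). The gripper opens to 85 mm and grips with 20 to 120 N. Pads are 22 mm wide; open, the fingers measure 114 mm over their backs; the gripper's body (76 mm by 85 mm) begins 54 mm behind the grasp point. The pads swing forward as they close: fully open they stand 13 mm farther back than shut.
Start: joints at [-1.407, 0.477, 0.022, 1.555, -0.011, 1.109, -0.083], TCP at [0.181, 0.65, 0.405] pointing down, gripper open.
Joint ranges: [-2.96, 2.96], [-0.34, 2.1], [-1.41, 1.46], [0.24, 2.44], [-1.37, 4.51], [0.17, 1.92], [-2.96, 2.96]. Speed limits (rad/s): [2.39, 2.39, 3.14, 3.14, 3.14, 3.14, 3.14].

## Interface

Orientations are given as a unit quaternion [w, x, y, z].
In Python, from station import bot gives the robot as it stands. The module is installed in compiled form; this text tells all that it offers.
- The arm moves only by the shell command python3 -m pendant 'ROWS' [FORCE]. ROWS is JSON, a list of rows, each a list of 5 numbers: the finger opening in m, from 0 to 0.0854, then the shift along the tool's x, y, z in m, then the turn about the tool's z in degrees. In form: [[jaw, x, y, z, yaw], ...]. A call has 1 to 12 rows; each row shifts and turns the commanded pose from where the row before left it, along the tool's axes as they then stand; what a row does not reach is not made up. A row lasts 1/12 s, in which the tool goes at most 41.7 mm and 7.16 degrees, less where a joint would pass 70% of its speed; a pose out of reach is approached as far as the arm can. A call with a gripper value outside its range is refused whole. The fingers move at their own pace and stop on an object; FORCE is the grip in N (left out, the last holds). Time passes only in rows, so rows that do not move let the fingers close. It gives the time, the measured TCP pose, the force, the opening and the grip force at its end, in the units of the state.
- bot.get_obs(): the state, without advancing time (a new reading comes with each control period).
- bot.read_camera(name): name is "scene" or "side" or "wrist"; returns (picture, depth): 384x512x3 uint8, blue, green, red; 384x512 float32, m along the optical axis (not along the pixel's ray), 0 where there is no reading.
- bot.camera_model(name): a dict with "intrinsics" (3x3 intrinsics, pixels), "R" (3x3) and "t" (3): a world point X has camera coordinates R X + t. Camera axes: x right, y down, z forward; pixel columns grow to the right and rows downward; lengths in m; the calibration is good to about 2 mm. A picture is of the moment at which its call begins: read the wrist's pose just before it. camera_model takes no time and is no camera call; for the wrist camera it gives the pose at the moment of the call.
- bot.hand_in(): hands the job in; it is judged then, once.
Trained networks look in the newest picture that a camera, given by its name, has taken for a name from the list of things; names that differ only in an ending like _2 or _b are one class to them, and where a whole thing is asked for, a point or a joint stands for the part that bears it (a point fixed in the world has none). Each returns a list of dicts, best first, with "score" (0 to 1); they miss things now and then, are a little off and sometimes report something else, mostly with a low value. They report only what shows in the picture. A call takes as long as a camera call. They do not tell look-alikes from the thing itself.
- bot.boxes_of(name, camera): "at" ([column, row] in pixels, amid what is visible of it).
- bot.trace(name, camera): "mask" (384x512 bool, what is visible of it) and "at" ([column, row] in pixels, amid what is visible of it).
- bot.pinpoint(name, camera): "at" ([column, row] in pixels: a listed point, or the origin of a listed thing).
The state is a dict: "t": time; "q": joint angles; "joint_vel": joint speeds; "joint_torque": joint torques, N m; "eef_pos": TCP position; "tool_rot": TCP orientation; "contact_force": force on the tool from outside, world axes, zero at the start; "torque": the same for the moment, N m; "gripper_width": opening from 0.0 (shut) to 1.0 (fully open); "grasp_force": force on a finger pad.
Only numpy, scipy, OpenCV 4.12 (cv2) and the standard library are available. Lean on these libraries where they do the work, as an engineer would, in place of code of your own. Each camera call takes 0.05 s, during which the arm holds its last target. There are 200 camera calls.

## Task

Change over the display on the market stall: tip the open lid of the narrow chest shut, and flip the shut lid of the wide chest up and back past upright, so that it leans open by itself; either may come first. Just push the lids gently with the fingertips: pick up nothing, do not squeeze or force the lids, leave both chests standing about where they are, and do not disturb the other goods.

Things in the scene. Friction and masses are not known exactly. Their poses are not given: they have to be found in the camera images.
- chest_wide: the wide wooden chest, about 2.2 kg, standing loose on the table: 120 mm deep (its x), 180 mm wide (its y), 90 mm high without the lid. Origin: centre of its underside; its x axis points from the front to the hinge side, away from the robot give or take 20 degrees; z is up. Front wall outside at x = -60 mm.
- lid_wide (a joint): angle of the wide chest's lid (rad): 0 shut, 1.57 upright, 1.95 leaning back on its stop. It starts shut. The hinge is only lightly damped, with no spring: from below about 1.4 rad the lid falls shut by itself, from above about 1.7 rad it falls back on its stop and stays.
- wide_lip (a point): middle of the lower front edge of the wide chest's lid (moves with the lid; 138 mm from the hinge line; x axis along the lid from this edge to the hinge, z out of the lid's upper face). The lid (0.25 kg) is a 12 mm board with a 3 mm raised panel on its upper face, 186 mm wide; shut, it overhangs the front wall by 18 mm
- wide_hinge (a point): middle of the wide chest's hinge line, which runs along the chest's y at the top of its far wall, 90 mm above its underside (fixed to the chest, same axes)
- chest_narrow: the narrow wooden chest, about 2.2 kg, standing loose on the table: 110 mm deep (its x), 120 mm wide (its y), 105 mm high without the lid. Origin: centre of its underside; its x axis points from the front to the hinge side, away from the robot give or take 20 degrees; z is up. Front wall outside at x = -55 mm.
- lid_narrow (a joint): angle of the narrow chest's lid (rad): 0 shut, 1.57 upright, 1.95 leaning back on its stop. It starts open, leaning back. The hinge is only lightly damped, with no spring: from below about 1.4 rad the lid falls shut by itself, from above about 1.7 rad it falls back on its stop and stays.
- narrow_lip (a point): middle of the lower front edge of the narrow chest's lid (moves with the lid; 128 mm from the hinge line; x axis along the lid from this edge to the hinge, z out of the lid's upper face). The lid (0.25 kg) is a 12 mm board with a 3 mm raised panel on its upper face, 126 mm wide; shut, it overhangs the front wall by 18 mm
- narrow_hinge (a point): middle of the narrow chest's hinge line, which runs along the chest's y at the top of its far wall, 105 mm above its underside (fixed to the chest, same axes)
- figurine: small brass figurine like a chess pawn, 34 mm across the foot, 72 mm tall, loose; origin: centre of its underside; a bystander
- deck: cardboard card-deck box lying flat, 64 x 92 x 20 mm, loose; origin: centre of its underside; a bystander
- flask: green glass bottle, 52 mm across, 150 mm tall, loose; origin: centre of its underside; a bystander
- tin: green painted can, 66 mm across, 115 mm tall, loose; origin: centre of its underside; a bystander
- bowl: terracotta bowl, 100 mm across, 45 mm tall, loose; origin: centre of its underside; a bystander
- mug: blue mug, 76 mm across, 90 mm tall, loose; origin: centre of its underside; a bystander
- booklet: pale booklet lying flat, 110 x 160 x 12 mm, loose; origin: centre of its underside; a bystander
Things that resemble listed ones, but are neither listed nor needed, are in the scene too. Leave any green or purple look-alike of the chest_wide alone.

How it is judged:
At the end, for the whole second after the job is handed in: The wide chest's lid leans open by itself (joint above 1.8 rad), the narrow chest's lid is shut (below 0.06 rad), both at rest (under 0.2 rad/s), and both chests stand level (within 0.06 rad), at rest and within 40 mm of where they began (value of joint lid_wide above 1.8 rad and value of joint lid_narrow below 0.06 rad and velocity of joint lid_wide between -0.2 and 0.2 rad/s and velocity of joint lid_narrow between -0.2 and 0.2 rad/s and distance of each of chest_wide, chest_narrow from where it was at the start of the episode below 0.04 m and angle between each of chest_wide, chest_narrow's own z axis and vertical below 0.06 rad and linear speed of each of chest_wide, chest_narrow below 0.02 m/s); the robot touches nothing.
It fails at once if a chest is shoved more than 40 mm, or lifted or tilted (its origin more than 10 mm up, or tilted over 0.2 rad) (distance of any of chest_wide, chest_narrow from where it was at the start of the episode above 0.04 m or height (world z) of any of chest_wide, chest_narrow above 0.01 m or angle between any of chest_wide, chest_narrow's own z axis and vertical above 0.2 rad).
It fails at once if a chest or its lid is squeezed or forced (over 30 N from the fingers) (contact force between the fingers and chest_wide above 30 N or contact force between the fingers and chest_narrow above 30 N).
It fails at once if another piece of the goods is moved more than 30 mm or tipped over (distance of any of figurine, deck, flask, tin, bowl, mug, booklet from where it was at the start of the episode above 0.03 m or angle between any of figurine, deck, flask, tin, bowl, mug, booklet's own z axis and vertical above 0.5 rad).
It also fails if it takes over 61 s, if anything falls off the work surface, if the arm or the gripper's body presses on something with over 40 N, if the wrist force passes 120 N, or if a joint passes its speed limit or range.

## Working session

There is one attempt and no reset: what is moved stays moved. The work goes in short steps, Python scripts to look and compute and a shell command to move; the robot and the scene stay as the last step left them, time stands still between calls to the robot, and variables do not carry over. Pictures are saved under pics/ and viewed, at most 10 in all, crops included, and the job is handed in when it is done.

```bash
mkdir -p pics
cat > h.py <<'E'
import numpy as np, cv2
from station import bot
from scipy.spatial.transform import Rotation as Rn
def P(cam,d,uv,m=None):
    m=m or bot.camera_model(cam);K=np.array(m["intrinsics"]);R=np.array(m["R"]);t=np.array(m["t"])
    uv=np.atleast_2d(uv).astype(float);d=np.atleast_1d(d)
    c=np.c_[(uv-[K[0,2],K[1,2]])/[K[0,0],K[1,1]],np.ones(len(uv))]*d[:,None]
    return (c-t)@R
def proj(cam,X):
    m=bot.camera_model(cam);c=np.atleast_2d(X)@np.array(m["R"]).T+m["t"];p=c@np.array(m["intrinsics"]).T
    return p[:,:2]/p[:,2:]
def cloud(cam,d,mask):
    v,u=np.nonzero(mask&(d>0));return P(cam,d[v,u],np.c_[u,v])
E
python3 - <<'E'
from h import *
o=bot.get_obs();print(o["eef_pos"],o["tool_rot"],o["t"])
ims=[]
for c in("scene","side"):
    im,d=bot.read_camera(c);np.savez("%s.npz"%c,im=im,d=d)
    m=bot.camera_model(c);print(c,-np.array(m["R"]).T@m["t"])
    for n in("chest_wide","chest_narrow","wide_lip","narrow_lip","wide_hinge","narrow_hinge"):
        f=bot.pinpoint(n,c)
        for r in f[:3]:
            a=np.round(r["at"]).astype(int);dd=d[min(max(a[1],0),383),min(max(a[0],0),511)]
            print(c,n,round(r["score"],2),a,P(c,dd,a)[0].round(3))
    for n in("figurine","deck","flask","tin","bowl","mug","booklet"):
        for r in bot.trace(n,c)[:1]:
            X=cloud(c,d,r["mask"]);print(c,n,round(r["score"],2),np.round(r["at"]),np.percentile(X,3,axis=0).round(3),np.percentile(X,97,axis=0).round(3))
    cv2.imwrite("pics/%s0.png"%c,cv2.resize(im,(800,600)))
E
```

```text
[0.18113193 0.64993968 0.40370172] [-6.83596310e-05  1.35489470e-01  9.90778315e-01 -9.63990037e-04] 0.0
scene [1.3196147  0.37674684 0.96697647]
scene chest_wide 0.97 [322 248] [0.628 0.265 0.079]
scene chest_wide 0.79 [366 195] [0.378 0.331 0.065]
scene chest_wide 0.7 [209 153] [ 0.399 -0.178  0.093]
scene wide_lip 0.89 [331 209] [0.506 0.254 0.102]
scene wide_lip 0.78 [223 128] [ 0.271 -0.188  0.102]
scene wide_lip 0.59 [386 158] [ 0.1    0.354 -0.004]
scene narrow_lip 0.61 [170 195] [ 0.597 -0.211  0.075]
scene narrow_lip 0.56 [130 161] [ 0.64  -0.284  0.22 ]
scene wide_hinge 0.9 [320 245] [0.627 0.258 0.087]
scene wide_hinge 0.71 [190 143] [ 0.354 -0.275  0.074]
scene figurine 0.68 [255. 263.] [0.696 0.105 0.004] [0.717 0.128 0.067]
scene deck 0.62 [297. 196.] [0.371 0.101 0.004] [0.431 0.19  0.023]
scene flask 0.64 [172. 242.] [ 0.732 -0.132 -0.   ] [ 0.771 -0.092  0.149]
scene tin 0.91 [236. 208.] [ 0.529 -0.037  0.002] [0.584 0.02  0.116]
scene bowl 0.57 [123. 164.] [ 0.431 -0.514 -0.001] [ 0.624 -0.334  0.189]
scene mug 0.96 [ 97. 186.] [ 0.58  -0.519  0.   ] [ 0.653 -0.422 
[... 553 characters left out ...]
 0.87 [279 270] [ 0.417 -0.23   0.003]
side wide_hinge 0.69 [227 156] [0.62  0.242 0.101]
side wide_hinge 0.67 [168 182] [0.411 0.385 0.   ]
side narrow_hinge 0.79 [324 232] [ 0.659 -0.239 -0.002]
side figurine 0.69 [320. 233.] [ 0.469 -0.337  0.009] [ 0.637 -0.203  0.218]
side deck 0.61 [205. 211.] [ 0.364  0.095 -0.002] [0.431 0.186 0.024]
side flask 0.59 [316. 192.] [ 0.717 -0.146  0.006] [ 0.752 -0.102  0.148]
side tin 0.84 [262. 208.] [ 0.515 -0.048 -0.   ] [0.577 0.008 0.116]
side bowl 0.77 [343. 296.] [ 0.433 -0.497  0.002] [ 0.519 -0.412  0.045]
side mug 0.65 [377. 272.] [ 0.574 -0.521  0.005] [ 0.648 -0.452  0.089]
side booklet 0.6 [177. 150.] [0.493 0.427 0.001] [0.606 0.578 0.016]
```

View pics/scene0.png

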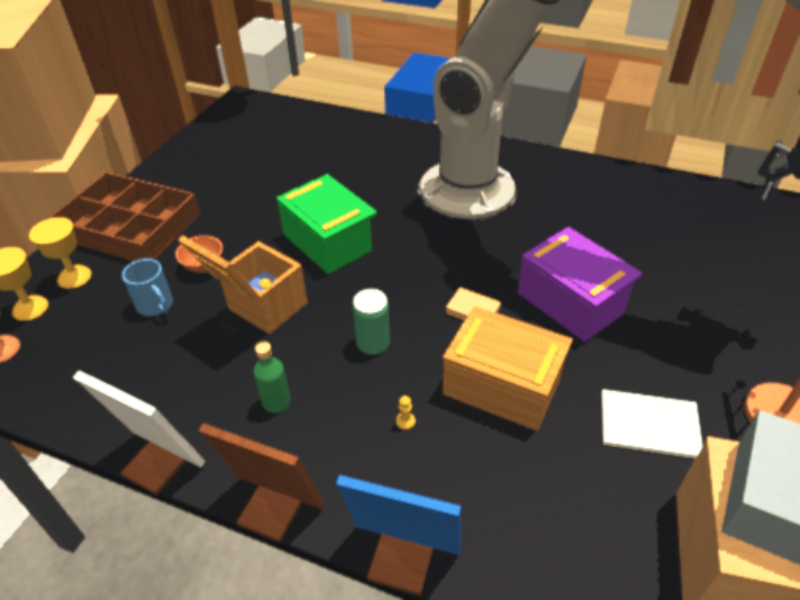

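View pics/side0.png

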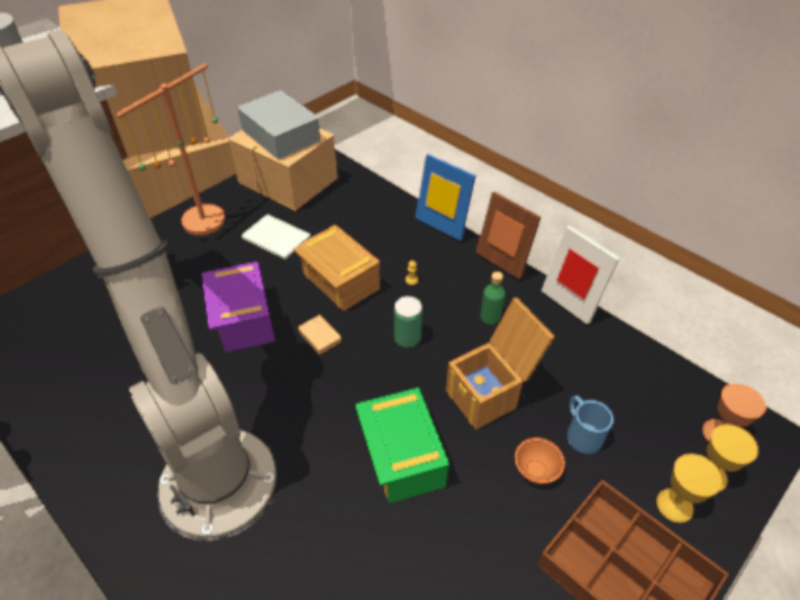

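The scene picture (800×600) shows three wide chests: wooden at (508,365), green at (327,222) and purple at (578,283). The wooden one is chest_wide, since the task says to leave the green and purple look-alikes alone. The small open wooden chest at (262,285) is the narrow one. Next I fit their poses from the depth data and confirm with a crop.

```bash
cat > fit.py <<'E'
from h import *
Xs=[];Cs=[]
for c in("scene","side"):
    z=np.load(c+".npz");Xs.append(cloud(c,z["d"],np.ones((384,512),bool)));v,u=np.nonzero(z["d"]>0);Cs.append(cv2.cvtColor(z["im"],cv2.COLOR_BGR2HSV)[v,u])
for k,(X,C) in enumerate(zip(Xs,Cs)):
    org=(C[:,0]>7)&(C[:,0]<30)
    def rect(lo,hi,z0,z1,col=True):
        m=(X[:,0]>lo[0])&(X[:,0]<hi[0])&(X[:,1]>lo[1])&(X[:,1]<hi[1])&(X[:,2]>z0)&(X[:,2]<z1)
        if col:m&=org
        r=cv2.minAreaRect((X[m][:,:2]*1000).astype(np.float32));return m.sum(),np.round(r[0],0),np.round(r[1],0),round(r[2],1),np.median(X[m][:,2]).round(3),cv2.boxPoints(r).round().astype(int).tolist()
    print(k,"wide lid",rect((.44,.1),(.72,.38),.092,.12))
    print(k,"narrow rim",rect((.4,-.4),(.66,-.12),.085,.11))
    print(k,"purple",rect((.15,.2),(.46,.5),.085,.13,False))
    m=(X[:,0]>.45)&(X[:,0]<.75)&(X[:,1]>-.45)&(X[:,1]<-.15)&(X[:,2]>.13)
    Y=X[m];top=Y[Y[:,2]>np.percentile(Y[:,2],93)]
    c=Y.mean(0);n=np.linalg.svd(Y-c)[2][2];print(" narrow lid: c",c.round(3),"n",n.round(3),"zmax",Y[:,2].max().round(3),"top lo/hi",top[top[:,1].argmin()].round(3),top[top[:,1].argmax()].round(3))
    m=(X[:,0]>.1)&(X[:,0]<.75)&(X[:,1]>.52)&(X[:,1]<1)&(X[:,2]>.1);
    print(" tall left",np.percentile(X[m],[0,5,50,95,100],axis=0).round(2).tolist())
R=Rn.from_quat(bot.get_obs()["tool_rot"],scalar_first=True).as_matrix();print(R.round(3))
im=np.load("scene.npz")["im"];cv2.imwrite("pics/crop.png",cv2.resize(im[130:280,120:400],(784,420),interpolation=cv2.INTER_CUBIC))
E
python3 fit.py
```

```text
0 wide lid (np.int64(2812), array([558., 252.]), array([187., 143.]), 85.1, np.float64(0.103), [[479, 165], [622, 152], [637, 338], [495, 351]])
0 narrow rim (np.int64(501), array([ 544., -259.]), array([127., 129.]), 75.1, np.float64(0.1), [[465, -304], [590, -337], [622, -214], [498, -181]])
0 purple (np.int64(2090), array([299., 326.]), array([189., 143.]), 60.6, np.float64(0.102), [[190, 279], [315, 208], [408, 373], [283, 443]])
 narrow lid: c [ 0.636 -0.267  0.19 ] n [ 0.931 -0.218 -0.293] zmax 0.225 top lo/hi [ 0.621 -0.342  0.224] [ 0.651 -0.226  0.223]
 tall left [[0.14, 0.52, 0.1], [0.17, 0.57, 0.13], [0.7, 0.61, 0.24], [0.74, 0.65, 0.34], [0.75, 0.66, 0.59]]
1 wide lid (np.int64(1168), array([555., 249.]), array([193., 142.]), 84.2, np.float64(0.102), [[474, 160], [616, 146], [635, 338], [494, 352]])
1 narrow rim (np.int64(602), array([ 536., -262.]), array([126., 124.]), 75.7, np.float64(0.102), [[460, -307], [580, -338], [611, -216], [491, -185]])
1 purple (np.int64(1400), array([295., 322.]), array([194., 139.]), 61.4, np.float64(0.102), [[188, 270], [309, 204], [402, 374], [280, 440]])
 narrow lid: c [ 0.616 -0.287  0.181] n [-0.891  0.241  0.385] zmax 0.226 top lo/hi [ 0.615 -0.347  0.223] [ 0.649 -0.228  0.223]
 tall left [[0.31, 0.56, 0.1], [0.36, 0.57, 0.11], [0.67, 0.7, 0.22], [0.74, 0.78, 0.42], [0.75, 0.81, 0.43]]
[[-0.963  0.268  0.   ]
 [ 0.268  0.963  0.   ]
 [-0.     0.    -1.   ]]
```

View pics/crop.png

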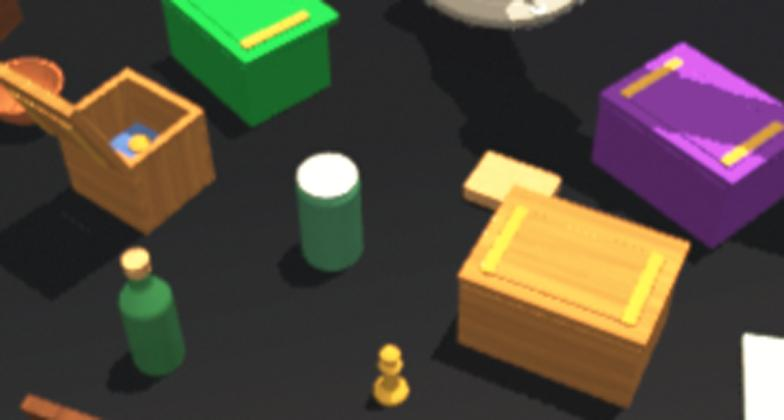

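The crop confirms it: the wooden chest at (575,300) has its shut lid with gold straps, and the narrow chest at (145,150) has its lid leaning back. The fits match the given sizes (lid 187×143 mm, top at 102–105 mm). I'm moving to just in front of the wide lid's lip, which is near (0.486, 0.257).

```bash
python3 -m pendant '[[0,-0.0295,-0.0253,0,0],[0,-0.0295,-0.0253,0,0],[0,-0.0295,-0.0253,0,0],[0,-0.0295,-0.0253,0,0],[0,-0.0295,-0.0253,0,0],[0,-0.0295,-0.0253,0,0],[0,-0.0295,-0.0253,0,0],[0,-0.0295,-0.0253,0,0],[0,-0.0295,-0.0253,0,0],[0,-0.0295,-0.0253,0,0],[0,-0.0295,-0.0253,0,0],[0,-0.0295,-0.0253,0,0]]' 20
python3 -m pendant '[[0,0,0,0,-5],[0,0,0,0,-5],[0,0,0,0,0],[0,0,0,0,0]]'
cat > st.py <<'E'
from h import *
o=bot.get_obs();R=Rn.from_quat(o["tool_rot"],scalar_first=True).as_matrix()
print("t",round(o["t"],2),"tcp",np.round(o["eef_pos"],4),"tip z",round(o["eef_pos"][2]-.173,4),"yaw toolx",np.round(np.degrees(np.arctan2(R[1,0],R[0,0])),1),"tiltz",R[:,2].round(3),"F",np.round(o["contact_force"],1),"w",o["gripper_width"])
import sys
def to(p): print("tool delta to",p,(R.T@(np.array(p)-o["eef_pos"])).round(4))
for a in sys.argv[1:]: to([float(x) for x in a.split(",")])
E
python3 st.py 0.455,0.259,0.258
```

```text
t: 2.4
eef_pos: [0.4414, 0.2609, 0.4051]
tool_rot: [0.0, 0.135, 0.991, 0.0]
contact_force: [0.8, -0.9, -0.1]
gripper_width: 0.003
grasp_force: 0.0
t: 2.73
eef_pos: [0.4407, 0.2628, 0.4048]
tool_rot: [0.0, 0.05, 0.999, 0.0]
contact_force: [0.2, -0.1, 0.1]
gripper_width: 0.002
grasp_force: 0.0
t 2.73 tcp [0.4407 0.2628 0.4048] tip z 0.2318 yaw toolx 174.3 tiltz [ 0.  0. -1.] F [ 0.2 -0.1  0.1] w 0.0015703202435590677
tool delta to [0.455, 0.259, 0.258] [-0.0146 -0.0024  0.1468]
```

```bash
python3 -m pendant '[[0,0,0,0.036,0],[0,0,0,0.036,0],[0,0,0,0.036,0],[0,0,0,0.038,0],[0,-0.008,-0.002,0,0],[0,-0.008,0,0,0],[0,0,0,0,0]]'
python3 - <<'E'
from h import *
from st import *
im,d=bot.read_camera("wrist");cv2.imwrite("pics/w1.png",im)
X=cloud("wrist",d,np.ones((384,512),bool));m=(X[:,2]>.093)&(X[:,2]<.11)&(X[:,0]>.475)&(X[:,0]<.6)&(abs(X[:,1]-.26)<.06)
Y=X[m];print(len(Y))
for y in (.22,.24,.26,.28,.30):
    s=Y[abs(Y[:,1]-y)<.006]
    if len(s):print(y,np.percentile(s[:,0],[0,2,10]).round(3),np.median(s[:,2]).round(3))
im,d=bot.read_camera("side");cv2.imwrite("pics/s1.png",cv2.resize(im[110:300,130:340],(630,570)))
E
```

```text
t: 3.32
eef_pos: [0.4591, 0.2594, 0.2606]
tool_rot: [0.002, 0.05, 0.999, 0.001]
contact_force: [1.2, -0.6, -0.1]
gripper_width: 0.001
grasp_force: 0.0
t 3.32 tcp [0.4591 0.2594 0.2606] tip z 0.0876 yaw toolx 174.3 tiltz [ 0.004  0.001 -1.   ] F [ 1.2 -0.6 -0.1] w 0.0007052760943599887
1024
0.26 [0.489 0.489 0.49 ] 0.103
0.3 [0.493 0.494 0.495] 0.103
```

View pics/w1.png

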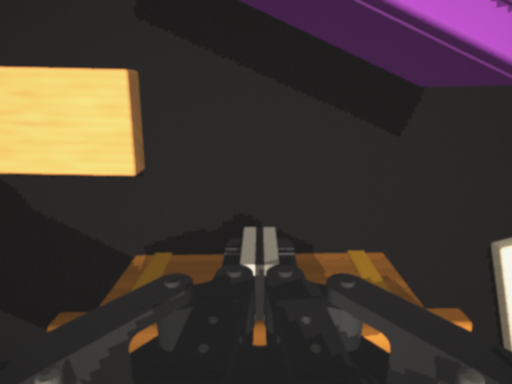

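The wrist view shows the fingers at (260,245), centred on the lid's front edge at row 255, columns 135–385. That edge is at x≈0.489. I'll go slightly lower and ease in until contact.

```bash
python3 -m pendant '[[0,0,0,0.008,0],[0,-0.004,0,0.007,0],[0,-0.004,0,0,0],[0,-0.003,0,0,0],[0,0,0,0,0],[0,0,0,0,0]]'
python3 -m pendant '[[0,-0.002,0,0,0],[0,-0.002,0,0,0],[0,0,0,0,0]]'
python3 -m pendant '[[0,-0.002,0,0,0],[0,-0.002,0,0,0],[0,0,0,0,0]]'
```

```text
t: 3.92
eef_pos: [0.4677, 0.258, 0.2438]
tool_rot: [0.0, 0.049, 0.999, 0.0]
contact_force: [-0.4, -0.1, 0.3]
gripper_width: -0.0
grasp_force: 0.0
t: 4.17
eef_pos: [0.4718, 0.2577, 0.2439]
tool_rot: [0.0, 0.049, 0.999, 0.0]
contact_force: [-0.0, 0.2, -0.6]
gripper_width: -0.003
grasp_force: 0.0
t: 4.42
eef_pos: [0.4758, 0.2573, 0.2438]
tool_rot: [0.0, 0.049, 0.999, 0.0]
contact_force: [0.5, -0.3, -0.0]
gripper_width: -0.002
grasp_force: 0.0
```

```bash
python3 -m pendant '[[0,-0.0015,0,0,0],[0,-0.0015,0,0,0],[0,0,0,0,0]]'
python3 -m pendant '[[0,-0.001,0,0,0],[0,0,0,0,0]]'
python3 -m pendant '[[0,-0.001,0,0,0],[0,0,0,0,0]]'
```

```text
t: 4.67
eef_pos: [0.4785, 0.2571, 0.2437]
tool_rot: [-0.0, 0.049, 0.999, 0.0]
contact_force: [0.6, -0.7, -0.2]
gripper_width: -0.001
grasp_force: 0.0
t: 4.83
eef_pos: [0.4788, 0.2571, 0.2436]
tool_rot: [-0.001, 0.048, 0.999, -0.0]
contact_force: [-2.7, 0.3, 3.1]
gripper_width: -0.0
grasp_force: 1.6
t: 5.0
eef_pos: [0.4791, 0.2571, 0.2435]
tool_rot: [-0.002, 0.048, 0.999, -0.0]
contact_force: [-6.6, 1.1, 4.2]
gripper_width: -0.002
grasp_force: 3.3
```

```bash
python3 -m pendant '[[0,-0.0002,0,-0.004,0],[0,-0.0003,0,-0.004,0],[0,-0.0005,0,-0.004,0],[0,-0.0005,0,-0.004,0]]'
python3 - <<'E'
from h import *
im,d=bot.read_camera("side");np.savez("s2.npz",im=im,d=d)
X=cloud("side",d,np.ones((384,512),bool))
for a,b in((.50,.52),(.53,.55),(.56,.58),(.59,.61)):
    m=(X[:,0]>a)&(X[:,0]<b)&(X[:,1]>.18)&(X[:,1]<.22)&(X[:,2]>.09);print(a,np.median(X[m][:,2]).round(4),m.sum())
E
```

```text
t: 5.33
eef_pos: [0.4803, 0.2569, 0.2592]
tool_rot: [-0.002, 0.048, 0.999, -0.001]
contact_force: [-5.7, 1.1, -0.0]
gripper_width: 0.002
grasp_force: 3.3
0.5 0.3797 78
0.53 0.1133 35
0.56 0.1101 36
0.59 0.1064 28
```

```bash
python3 -m pendant '[[0,-0.001,0,-0.0072,0],[0,-0.0013,0,-0.0071,0],[0,-0.0017,0,-0.007,0],[0,-0.002,0,-0.0069,0],[0,-0.0024,0,-0.0068,0],[0,-0.0028,0,-0.0067,0],[0,-0.0031,0,-0.0065,0],[0,-0.0035,0,-0.0063,0]]'
cat > ang.py <<'E'
from h import *
import sys
im,d=bot.read_camera("side")
X=cloud("side",d,np.ones((384,512),bool))
x=np.array([.9952,-.097]);y=np.array([.097,.9952]);h=np.array([.628,.243])
r=(X[:,:2]-h)@x;s=(X[:,:2]-h)@y
m=(s>-.09)&(s<-.03)&(r>-.16)&(r<.09)&(X[:,2]>.11)&(X[:,2]<.25)
for z0 in np.arange(.11,.25,.02):
    q=m&(X[:,2]>=z0)&(X[:,2]<z0+.02)
    if q.sum()>3: print(round(z0+.01,2),"x from hinge",np.percentile(r[q],[10,50,90]).round(3),q.sum())
if len(sys.argv)>1: cv2.imwrite(sys.argv[1],cv2.resize(im[110:300,130:340],(630,570)))
E
python3 ang.py
```

```text
t: 6.05
eef_pos: [0.4984, 0.2551, 0.3143]
tool_rot: [-0.002, 0.048, 0.999, -0.0]
contact_force: [-5.8, 0.2, 2.1]
gripper_width: -0.001
grasp_force: 3.2
0.12 x from hinge [-0.041 -0.028 -0.014] 62
0.14 x from hinge [-0.075 -0.061 -0.048] 65
0.16 x from hinge [-0.118 -0.104 -0.082] 105
0.2 x from hinge [-0.143 -0.142 -0.126] 9
0.22 x from hinge [-0.144 -0.138 -0.124] 29
0.24 x from hinge [-0.142 -0.134 -0.127] 39
```

Lid is at about 30° and following the finger. Continuing along the arc.

```bash
python3 -m pendant '[[0,-0.0038,0,-0.0062,0],[0,-0.0041,0,-0.006,0],[0,-0.0044,0,-0.0057,0],[0,-0.0047,0,-0.0055,0],[0,-0.005,0,-0.0052,0],[0,-0.0052,0,-0.005,0],[0,-0.0055,0,-0.0047,0],[0,-0.0057,0,-0.0044,0],[0,-0.006,0,-0.0041,0],[0,-0.0062,0,-0.0038,0],[0,-0.0064,0,-0.0035,0],[0,-0.0065,0,-0.0031,0]]'; python3 ang.py
```

```text
t: 7.1
eef_pos: [0.5636, 0.2486, 0.3716]
tool_rot: [0.0, 0.049, 0.999, -0.0]
contact_force: [-0.3, 0.4, -0.5]
gripper_width: 0.0
grasp_force: 0.3
0.12 x from hinge [-0.018 -0.015 -0.011] 13
0.14 x from hinge [-0.026 -0.022 -0.021] 13
0.16 x from hinge [-0.034 -0.03  -0.027] 11
0.18 x from hinge [-0.041 -0.038 -0.035] 15
0.2 x from hinge [-0.049 -0.047 -0.044] 15
0.22 x from hinge [-0.053 -0.049 -0.044] 46
0.24 x from hinge [-0.077 -0.064 -0.057] 5
```

```bash
python3 -m pendant '[[0,-0.007,0,-0.001,0],[0,-0.007,0,0,0],[0,-0.007,0,0,0],[0,-0.007,0,0,0],[0,-0.007,0,0,0],[0,-0.007,0,0,0],[0,-0.007,0,0,0],[0,-0.006,0,0,0],[0,-0.006,0,0,0],[0,-0.006,0,0,0],[0,-0.006,0,0,0]]'; python3 ang.py
```

```text
t: 8.07
eef_pos: [0.636, 0.2417, 0.3724]
tool_rot: [0.0, 0.049, 0.999, 0.0]
contact_force: [0.8, -0.2, -0.7]
gripper_width: 0.001
grasp_force: 0.0
0.12 x from hinge [0.002 0.005 0.007] 45
0.14 x from hinge [0.006 0.008 0.011] 47
0.16 x from hinge [0.009 0.012 0.016] 47
0.18 x from hinge [0.014 0.016 0.019] 46
0.2 x from hinge [0.017 0.019 0.022] 49
0.22 x from hinge [0.02  0.024 0.032] 65
```

```bash
python3 -m pendant '[[0,-0.004,0,0,0],[0,0,0,0,0],[0,0.015,0,0,0],[0,0.02,0,-0.02,0],[0,0,0,-0.04,0],[0,0,0,0,0]]'; python3 ang.py; python3 st.py 0.682,-0.298,0.433
```

```text
t: 8.62
eef_pos: [0.605, 0.2455, 0.4396]
tool_rot: [0.004, 0.048, 0.999, 0.003]
contact_force: [2.3, -0.1, 1.5]
gripper_width: -0.001
grasp_force: 0.0
0.12 x from hinge [0.005 0.011 0.017] 55
0.14 x from hinge [0.013 0.018 0.023] 62
0.16 x from hinge [0.022 0.027 0.031] 59
0.18 x from hinge [0.031 0.035 0.04 ] 64
0.2 x from hinge [0.039 0.043 0.046] 56
0.22 x from hinge [0.047 0.049 0.057] 40
t 8.67 tcp [0.6051 0.2452 0.4372] tip z 0.2642 yaw toolx 174.5 tiltz [ 0.007  0.004 -1.   ] F [ 0.2 -0.1  0.1] w 0.0024194065197678948
tool delta to [0.682, -0.298, 0.433] [-0.1289 -0.5333  0.0025]
```

The wide lid now leans open at about 1.95 rad. Now over to the narrow chest, behind its lid.

```bash
python3 -m pendant '[[0,-0.0095,-0.039,0,0],[0,-0.0095,-0.039,0,0],[0,-0.0095,-0.039,0,0],[0,-0.0095,-0.039,0,0],[0,-0.0095,-0.039,0,0],[0,-0.0095,-0.039,0,0],[0,-0.0095,-0.039,0,0],[0,-0.0095,-0.039,0,0],[0,-0.0095,-0.039,0,0],[0,-0.0095,-0.039,0,0],[0,-0.0095,-0.039,0,0],[0,-0.0095,-0.039,0,0]]'; python3 -m pendant '[[0,-0.008,-0.033,0,0],[0,-0.007,-0.032,0,0],[0,0,0,0,5],[0,0,0,0,4.5],[0,0,0,0,0]]'
python3 st.py 0.682,-0.298,0.363
python3 - <<'E'
from h import *
im,d=bot.read_camera("wrist");cv2.imwrite("pics/w2.png",im)
X=cloud("wrist",d,np.ones((384,512),bool))
x=np.array([.967,-.255]);y=np.array([.255,.967]);h=np.array([.634,-.286])
r=(X[:,:2]-h)@x;s=(X[:,:2]-h)@y
for z0 in np.arange(.15,.24,.02):
    q=(abs(s)<.08)&(abs(r)<.08)&(X[:,2]>=z0)&(X[:,2]<z0+.02)
    if q.sum()>3: print(round(z0,2),np.percentile(r[q],[5,50,95]).round(3),np.percentile(s[q],[2,98]).round(3),q.sum())
E
```

```text
t: 9.67
eef_pos: [0.6725, -0.234, 0.432]
tool_rot: [-0.0, 0.048, 0.999, 0.0]
contact_force: [0.7, -0.6, 0.5]
gripper_width: -0.003
grasp_force: 0.0
t: 10.08
eef_pos: [0.681, -0.2991, 0.4314]
tool_rot: [-0.001, 0.133, 0.991, -0.0]
contact_force: [-1.2, 0.3, -0.8]
gripper_width: -0.001
grasp_force: 0.0
t 10.08 tcp [ 0.681  -0.2991  0.4314] tip z 0.2584 yaw toolx 164.7 tiltz [-0.001  0.    -1.   ] F [-1.2  0.3 -0.8] w -0.0007457452460230232
tool delta to [0.682, -0.298, 0.363] [-0.0008  0.0014  0.0684]
0.15 [-0.029 -0.026 -0.022] [-0.058  0.061] 2142
0.17 [-0.022 -0.018 -0.014] [-0.058  0.061] 2698
0.19 [-0.013 -0.01  -0.006] [-0.058  0.061] 3451
0.21 [-0.005  0.001  0.009] [-0.059  0.061] 7762
```

View pics/w2.png

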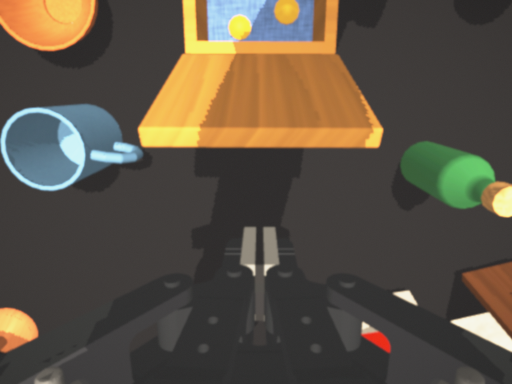

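The wrist view shows the narrow lid's top edge at row 137, columns 140–380, with the fingers behind it at (260,245), centred. Nothing is below them. Going down, then pulling toward the front.

```bash
python3 -m pendant '[[0,0,0,0.035,0],[0,0,0,0.033,0],[0,0.007,0,0,0],[0,0.007,0,0,0],[0,0.005,0,0,0],[0,0,0,0,0]]'; python3 -m pendant '[[0,0.004,0,0,0],[0,0.004,0,0,0],[0,0.004,0,0,0],[0,0.004,0,0,0]]'
```

```text
t: 10.63
eef_pos: [0.6622, -0.2937, 0.3673]
tool_rot: [0.002, 0.131, 0.991, -0.0]
contact_force: [-0.4, -0.1, -0.2]
gripper_width: 0.0
grasp_force: 0.0
t: 10.97
eef_pos: [0.6474, -0.2892, 0.3654]
tool_rot: [0.001, 0.131, 0.991, -0.0]
contact_force: [1.5, -0.7, 1.0]
gripper_width: 0.0
grasp_force: 0.6
```

```bash
python3 -m pendant '[[0,0.006,0,0,0],[0,0.006,0,0,0],[0,0.006,0,0,0],[0,0.006,0,0,0],[0,0.006,0,0,0]]'; python3 st.py
```

```text
t: 11.38
eef_pos: [0.619, -0.2815, 0.3667]
tool_rot: [0.003, 0.131, 0.991, -0.0]
contact_force: [3.9, -0.7, 11.0]
gripper_width: 0.0
grasp_force: 3.8
t 11.38 tcp [ 0.619  -0.2815  0.3667] tip z 0.1937 yaw toolx 164.9 tiltz [ 0.005 -0.001 -1.   ] F [ 3.9 -0.7 11. ] w 0.00043011252428978955
```

```bash
python3 -m pendant '[[0,0.001,0,-0.006,0],[0,0.002,0,-0.006,0],[0,0.004,0,-0.004,0],[0,0.005,0,0,0]]'; python3 ang.py pics/s3.png >/dev/null
python3 - <<'E'
from h import *
im,d=bot.read_camera("side")
X=cloud("side",d,np.ones((384,512),bool))
x=np.array([.967,-.255]);y=np.array([.255,.967]);h=np.array([.588,-.274])
r=(X[:,:2]-h)@x;s=(X[:,:2]-h)@y
for z0 in np.arange(.11,.25,.02):
    q=(abs(s)<.065)&(abs(s)>.03)&(abs(r)<.15)&(X[:,2]>=z0)&(X[:,2]<z0+.02)
    if q.sum()>3: print(round(z0+.01,2),np.percentile(r[q],[10,50,90]).round(3),q.sum())
E
```

```text
t: 11.72
eef_pos: [0.6067, -0.2783, 0.3812]
tool_rot: [0.001, 0.131, 0.991, -0.0]
contact_force: [0.9, -1.3, -0.3]
gripper_width: 0.002
grasp_force: 0.3
0.12 [-0.003 -0.002  0.001] 55
0.14 [-0.005 -0.003 -0.   ] 51
0.16 [-0.005 -0.004 -0.001] 60
0.18 [-0.006 -0.005 -0.002] 63
0.2 [-0.007 -0.005 -0.003] 62
0.22 [-0.008 -0.006 -0.002] 67
0.24 [-0.008 -0.002  0.003] 54
0.26 [0.004 0.006 0.007] 13
```

The lid is about upright. I'll push a little further until it tips.

```bash
python3 -m pendant '[[0,0.006,0,0,0],[0,0.006,0,0,0],[0,0.006,0,0,0],[0,0.006,0,0,0],[0,0.006,0,0,0],[0,0.003,0,0,0],[0,0,0,0,0],[0,0,0,0,0]]'; python3 -m pendant '[[0,0,0,-0.03,0],[0,0,0,-0.03,0],[0,0,0,0,0],[0,0,0,0,0],[0,0,0,0,0],[0,0,0,0,0],[0,0,0,0,0]]'
python3 - <<'E'
from h import *
for c in("scene","side"):
    im,d=bot.read_camera(c);np.savez("%s.npz"%c,im=im,d=d);cv2.imwrite("pics/%s_end.png"%c,cv2.resize(im,(800,600)))
E
python3 fit.py|grep -v tall; python3 ang.py; python3 st.py
```

```text
t: 12.48
eef_pos: [0.5748, -0.2696, 0.3805]
tool_rot: [0.0, 0.131, 0.991, 0.0]
contact_force: [-0.7, -0.1, -1.0]
gripper_width: 0.003
grasp_force: 0.0
t: 13.07
eef_pos: [0.5748, -0.2694, 0.439]
tool_rot: [-0.001, 0.131, 0.991, 0.0]
contact_force: [-0.1, -0.1, -0.5]
gripper_width: 0.001
grasp_force: 0.0
0 wide lid (np.int64(199), array([584., 250.]), array([184., 145.]), 84.9, np.float64(0.108), [[503, 165], [648, 152], [664, 336], [520, 349]])
0 narrow rim (np.int64(296), array([ 566., -232.]), array([ 90., 173.]), 30.0, np.float64(0.096), [[484, -179], [570, -329], [648, -284], [562, -134]])
0 purple (np.int64(2094), array([298., 325.]), array([188., 144.]), 60.7, np.float64(0.102), [[189, 278], [314, 208], [407, 372], [281, 442]])
 narrow lid: c [ 0.593 -0.245  0.512] n [ 0.828  0.559 -0.046] zmax 0.638 top lo/hi [ 0.588 -0.318  0.623] [ 0.548 -0.201  0.623]
1 wide lid (np.int64(253), array([576., 245.]), array([187., 138.]), 86.6, np.float64(0.105), [[501, 155], [639, 147], [650, 334], [512, 342]])
1 narrow rim (np.int64(102), array([ 488., -282.]), array([ 88., 172.]), 31.8, np.float64(0.097), [[405, -232], [496, -378], [571, -332], [480, -185]])
1 purple (np.int64(335), array([345., 285.]), array([197.,  61.]), 43.7, np.float64(0.102), [[252, 239], [295, 195], [437, 331], [395, 375]])
 narrow lid: c [ 0.533 -0.279  0.553] n [0.576 0.816 0.054] zmax 0.705 top lo/hi [ 0.464 -0.252  0.672] [ 0.451 -0.192  0.705]
[[-0.966  0.26  -0.002]
 [ 0.26   0.966  0.   ]
 [ 0.002  0.    -1.   ]]
0.12 x from hinge [0.006 0.011 0.016] 59
0.14 x from hinge [0.015 0.018 0.022] 55
0.16 x from hinge [0.023 0.027 0.031] 64
0.18 x from hinge [0.03  0.034 0.039] 58
0.2 x from hinge [0.038 0.043 0.048] 65
0.22 x from hinge [0.046 0.051 0.059] 38
t 13.22 tcp [ 0.5749 -0.2696  0.4396] tip z 0.2666 yaw toolx 164.9 tiltz [-0.001  0.    -1.   ] F [-0.5 -0.2 -0. ] w -0.001959186557787341
```

View pics/side_end.png

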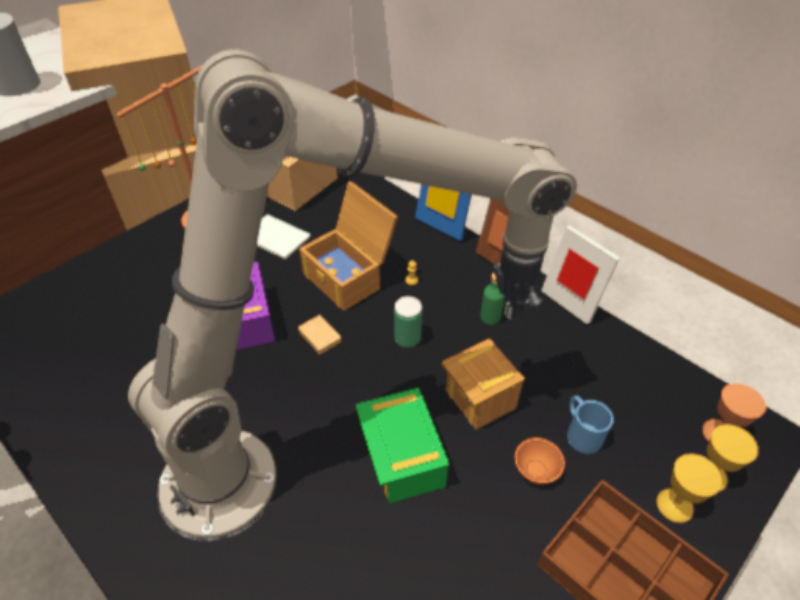

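The side view shows the wide chest open, leaning back, at (345,250) and the narrow chest shut at (485,380). The other goods are in place. I'll do a quick flatness check on the narrow lid, then hand in.

```bash
python3 -m pendant '[[0,0,0,0,0],[0,0,0,0,0],[0,0,0,0,0],[0,0,0,0,0],[0,0,0,0,0],[0,0,0,0,0]]' >/dev/null
python3 - <<'E'
from h import *
im,d=bot.read_camera("side")
X=cloud("side",d,np.ones((384,512),bool))
x=np.array([.967,-.255]);y=np.array([.255,.967]);h=np.array([.588,-.274])
r=(X[:,:2]-h)@x;s=(X[:,:2]-h)@y
m=(abs(s)<.05)&(r>-.115)&(r<-.01)&(X[:,2]>.1)&(X[:,2]<.16)
p=np.polyfit(r[m],X[m][:,2],1);print(m.sum(),"slope",p,np.median(X[m][:,2]))
if abs(p[0])<.04 and abs(np.median(X[m][:,2])-.119)<.008: print(bot.hand_in())
E
```

```text
757 slope [0.02188536 0.1199766 ] 0.11865945073441748
the job is handed in; nothing more can be done
None
```

The job is handed in: the wide chest's lid leans open on its stop at about 1.95 rad, the narrow chest's lid is shut flat, and both chests and the other goods look undisturbed in the final picture; no verdict came back.

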